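# Wipe the shards off the light box

## Robot

A 7-joint arm with a two-finger parallel gripper is mounted at the origin on the work surface. World frame = base frame: x ahead of the robot, y to its left, z up, the work surface at z = 0. Lengths are in mm, angles in rad, forces in N, time in s.
With the tool pointing down it reaches from about 400 to 875 mm from the base axis. Payload 6.5 kg.
Tool frame: the origin (TCP) lies at the very end of the fingers, on their centre line; the grasp point (between the pads) lies 19 mm behind it; y points along the fingers, z is the direction in which the jaws open and shut, and the axes are right-handed (so a half turn about y gives the same grasp; the last joint's range is limited). The gripper opens to 85 mm and grips with 20 to 120 N. Pads are 22 mm wide; open, the fingers measure 114 mm over their backs; the gripper's body (76 mm by 85 mm) begins 54 mm behind the grasp point. The pads swing forward as they close: fully open they stand 13 mm farther back than shut.
Start: joints at [-1.256, 0.536, -0.004, 1.538, 0.003, 1.067, -0.071], TCP at [241.576, 603.433, 231.29] pointing down, gripper open.
Joint ranges: [-2.7, 2.7], [-0.37, 2.16], [-1.27, 1.26], [0.24, 2.4], [-1.31, 4.45], [0.19, 1.91], [-2.76, 2.76]. Speed limits (rad/s): [2.39, 2.39, 3.14, 3.14, 3.14, 3.14, 3.14].

## Interface

Orientations are given as a unit quaternion [w, x, y, z].
In Python, from station import * gives the robot as it stands.
- The arm moves only by the shell command python3 -m handwheel 'ROWS'. ROWS is JSON, a list that holds one entry, the list of rows, each a list of 7 numbers: the turn, a rotation vector about the tool's x, y, z in degrees, then the shift along the tool's x, y, z in cm, then the closure, from 0 (fully open) to 1 (shut). A call has 1 to 12 rows; each row is the pose to reach, as a shift and turn from the pose commanded when the call began, along the tool's axes at that moment; what a row does not reach only later rows make up. A row lasts 1/10 s, in which the tool goes at most 50 mm and 8.59 degrees, less where a joint would pass 70% of its speed; a pose out of reach is approached as far as the arm can. A call with a gripper value outside its range is refused whole. The fingers move at their own pace and stop on an object; the grip force is fixed at half the most. Time passes only in rows, so rows that repeat a pose let the fingers close. It gives the time, the measured TCP pose, the force and the opening at its end, in the units of the state.
- get_obs(): the state, without advancing time (a new reading comes with each control period).
- get_image(name): name is "scene" or "side" or "wrist"; returns a dict with "image" (480x640x3 uint8, blue, green, red), "fovy" (degrees; the focal length in pixels is half the picture's height over the tangent of half this angle, whatever the lens; pixels are square), "cx", "cy" (the principal point, pixels), "distortion" ([k1, k2, p1, p2, k3] as OpenCV has them; the pictures are not rectified), "position" and "rotation" of the camera in the world. Camera axes: x right, y up, looking along -z (the intrinsics and any distortion apply to the point x, -y, -z); pixel columns grow to the right and rows downward; lengths in mm; the calibration is good to about 2 mm. A picture is of the moment at which its call begins. There is no depth.
- hand_in(): hands the job in, once; it reports no verdict.
Trained networks look in a picture, given as the dict that the camera call returned (one of the last four; its "shot" number tells which), for a name from the list of things; names that differ only in an ending like _2 or _b are one class to them, and where a whole thing is asked for, a point or a joint stands for the part that bears it (a point fixed in the world has none). Each returns a list of dicts, best first, with "conf" (0 to 1); they miss things now and then, are a little off and sometimes report something else, mostly with a low value. They report only what shows in the picture. A call takes as long as a camera call. They do not tell look-alikes from the thing itself.
- boxes_of(name, picture): "centre" ([column, row] in pixels, amid what is visible of it).
- mark_of(name, picture): "centre" ([column, row] in pixels: a listed point, or the origin of a listed thing).
The state is a dict: "time": time; "qpos": joint angles; "joint_velocities": joint speeds; "joint_torque": joint torques, N m; "position": TCP position; "eef_rot": TCP orientation; "ft_force": force on the tool from outside, world axes, zero at the start; "wrist_torque": the same for the moment, N m; "width": finger opening in mm.
Only numpy, scipy, OpenCV 4.12 (cv2) and the standard library are available. Lean on these libraries where they do the work, as an engineer would, in place of code of your own. Each camera call takes 0.05 s, during which the arm holds its last target. There are 200 camera calls.

## Task

The amber screen has broken over the light box: take the scraper from its stand and, with its blade bearing lightly on the panel, wipe all five shards off into the steel tray beside the box, starting behind them and keeping the blade down until you are at the tray's edge. Press only gently, because the panel must not be pushed hard down on its soft seal, and touch the sharp pieces only with the scraper. Then set the scraper back in its stand, without dropping it, and leave the glassware round about alone.

Things in the scene. Friction and masses are not known exactly. Their poses are not given: they have to be found in the camera images.
- lightbox: white light box, fixed on the bench: housing 206 (its x) x 256 (y) mm; on top a flat white diffuser panel 230 (x) x 284 (y) x 6 mm that overhangs it. Origin on the bench under its middle; the panel's top is 75 mm above it, level, without rims. Wiped along y, towards the end where the tray is.
- panel (a joint): how far the diffuser panel is pressed down on its soft seal, in m: 0 untouched (it starts to sink at about 1.3 N), then 1 mm for every 3 N, level all over, to a hard stop at 6 mm; more than 4 mm (about 13 N) damages it. It rises by itself.
- tray: open steel tray, fixed, 280 (its x) x 190 (y) x 48 mm high, walls and floor 4 mm. Origin under its centre. It stands against one y end of the light box, +y or -y, its centre 228 mm from the box's centre, axes parallel to the box's, its near wall 9 mm in under the panel's overhanging edge: what is pushed over that edge falls in.
- stand: grey scraper stand, fixed at the box's other y end (centre 228 mm from the box's), turned up to 0.3 rad from the box: base 196 (its x) x 90 mm; two cheeks 140 mm apart inside (x), 64 mm wide, tops 62 mm above the bench, where the scraper's bar ends rest between flared ears 10 mm high with about 3 mm play each side; the blade hangs free between the cheeks. Origin on the bench under its centre.
- scraper: hand scraper, 0.35 kg: aluminium clamp bar 166 (its x) x 26 (y) x 20 mm high; on it a black grip 104 x 22 (y) mm, 20 to 64 mm above the origin, to pinch across y; below, a blue blade 130 mm (x) x 4 mm with a straight edge. Origin: middle of the bar's underside, z up. The blade sticks out 22 to 44 mm below the origin, differently each time, firmly clamped. Starts in the stand; ends are alike.
- shard0: loose flat shard of amber acrylic, irregular outline about 60 x 40 mm, 4 mm thick, about 12 g; origin at the middle of its underside, z its thickness. At the start it lies flat on the light box's panel, up to 100 mm from the panel's middle, no two overlapping.
- shard1: loose flat shard of amber acrylic, irregular outline about 60 x 40 mm, 4 mm thick, about 12 g; origin at the middle of its underside, z its thickness. At the start it lies flat on the light box's panel, up to 100 mm from the panel's middle, no two overlapping.
- shard2: loose flat shard of amber acrylic, irregular outline about 60 x 40 mm, 4 mm thick, about 12 g; origin at the middle of its underside, z its thickness. At the start it lies flat on the light box's panel, up to 100 mm from the panel's middle, no two overlapping.
- shard3: loose flat shard of amber acrylic, irregular outline about 60 x 40 mm, 4 mm thick, about 12 g; origin at the middle of its underside, z its thickness. At the start it lies flat on the light box's panel, up to 100 mm from the panel's middle, no two overlapping.
- shard4: loose flat shard of amber acrylic, irregular outline about 60 x 40 mm, 4 mm thick, about 12 g; origin at the middle of its underside, z its thickness. At the start it lies flat on the light box's panel, up to 100 mm from the panel's middle, no two overlapping.
- flask: bystander: conical glass flask, 86 mm across, 140 mm high; origin under its centre
- bottle: bystander: amber bottle with blue cap, 72 mm across, 150 mm high; origin under its centre
- beaker: bystander: white beaker, 80 mm across, 100 mm high; origin under its centre
Things that resemble listed ones, but are neither listed nor needed, are in the scene too. Leave any black look-alike of the shard1 alone. Leave any turquoise look-alike of the stand alone.

How it is judged (in metres and radians):
On the way, in this order (a step that is already met when the one before it is completed fails the run):
1. the blade bears on the panel at the end away from the tray, behind the shards (contact force between scraper and lightbox above 0.5 N and value of joint panel above 0.0002 m and (y of scraper in the frame of tray above 0.3 m or y of scraper in the frame of tray below -0.3 m)), for 0.1 s.
2. the blade still bears on the panel as it comes to the tray's edge (scraper within 130 mm of the tray's centre line) (contact force between scraper and lightbox above 0.5 N and value of joint panel above 0.0002 m and y of scraper in the frame of tray between -0.13 and 0.13 m), for 0.1 s.
3. all five shards are in the tray (x of shard0 in the frame of tray between -0.136 and 0.136 m and y of shard0 in the frame of tray between -0.091 and 0.091 m and z of each of shard0, shard1, shard2, shard3, shard4 in the frame of tray below 0.045 m and x of shard1 in the frame of tray between -0.136 and 0.136 m and y of shard1 in the frame of tray between -0.091 and 0.091 m and x of shard2 in the frame of tray between -0.136 and 0.136 m and y of shard2 in the frame of tray between -0.091 and 0.091 m and x of shard3 in the frame of tray between -0.136 and 0.136 m and y of shard3 in the frame of tray between -0.091 and 0.091 m and x of shard4 in the frame of tray between -0.136 and 0.136 m and y of shard4 in the frame of tray between -0.091 and 0.091 m), for 0.2 s.
At the end, for the whole second after the job is handed in: All five shards lie in the tray (settled, slower than 0.1 m/s, origins inside its walls and below 45 mm), and the scraper rests in its stand: clamp bar down on both cheeks (origin 58 to 66 mm up, within 12 mm lengthwise and 8 mm sideways of the stand's centre), upright and in line to about 0.1 rad (all of step 3 and x of scraper in the frame of stand between -0.012 and 0.012 m and y of scraper in the frame of stand between -0.008 and 0.008 m and z of scraper in the frame of stand between 0.058 and 0.066 m and angle between the x axis of scraper and the x axis of stand, either way round below 0.12 rad and angle between scraper's own z axis and vertical below 0.1 rad and linear speed of each of shard0, shard1, shard2, shard3, shard4 below 0.1 m/s and linear speed of scraper below 0.02 m/s); the robot touches nothing.
It fails at once if the panel is pressed down more than 4 mm (value of joint panel above 0.004 m).
It fails at once if the fingers or arm touch a shard (contact force between any of the fingers, the arm and shard0 above 0.3 N or contact force between any of the fingers, the arm and shard1 above 0.3 N or contact force between any of the fingers, the arm and shard2 above 0.3 N or contact force between any of the fingers, the arm and shard3 above 0.3 N or contact force between any of the fingers, the arm and shard4 above 0.3 N).
It fails at once if the scraper is dropped (moves faster than 0.45 m/s out of the fingers) (linear speed of scraper above 0.45 m/s and contact force between the fingers and scraper below 0.1 N).
It fails at once if a bystander is moved more than 30 mm or tipped (distance of any of flask, bottle, beaker from where it was at the start of the episode above 0.03 m or angle between any of flask, bottle, beaker's own z axis and vertical above 0.3 rad).
It also fails if it takes over 67 s, if anything falls off the work surface, if the arm or the gripper's body presses on something with over 40 N, if the wrist force passes 120 N, or if a joint passes its speed limit or range.

## Working session

There is one attempt and no reset: what is moved stays moved. The work goes in short steps, Python scripts to look and compute and a shell command to move; the robot and the scene stay as the last step left them, time stands still between calls to the robot, and variables do not carry over. Pictures are saved under pics/ and viewed, about 8 in all and at most 12, crops included, and the job is handed in when it is done.

```bash
mkdir -p pics; ls
cat > h.py <<'E'
from station import *
import numpy as np, cv2
from scipy.spatial.transform import Rotation as R
def rot(q): return R.from_quat([q[1],q[2],q[3],q[0]]).as_matrix()
def K(p):
    f=240/np.tan(np.radians(p["fovy"])/2); return np.array([[f,0,p["cx"]],[0,f,p["cy"]],[0,0,1.]])
def camR(p):
    r=np.array(p["rotation"],float); return r if r.shape==(3,3) else rot(r)
def ray(p,px):
    u=cv2.undistortPoints(np.array([[px]],float),K(p),np.array(p["distortion"],float))[0,0]
    d=camR(p)@np.array([u[0],-u[1],-1]); return np.array(p["position"],float),d
def atz(p,px,z):
    c,d=ray(p,px); return c+d*(z-c[2])/d[2]
def proj(p,X):
    c=(np.atleast_2d(X)-np.array(p["position"]))@camR(p); c=c*[1,-1,-1]
    return cv2.projectPoints(c,np.zeros(3),np.zeros(3),K(p),np.array(p["distortion"],float))[0][:,0]
E
python3 - <<'E'
from h import *
o=get_obs(); print({k:np.round(v,3) for k,v in o.items()}); print(rot(o["eef_rot"]).round(3))
Z=dict(lightbox=0,tray=0,stand=0,scraper=62,shard0=75,flask=0,bottle=0,beaker=0)
for n in ["scene","side"]:
    p=get_image(n); cv2.imwrite(f"pics/{n}1.png",p["image"]); print(n,np.round(p["position"]),p["fovy"])
    for k,z in Z.items():
        for d in mark_of(k,p): 
            if d["conf"]>.2: print(k,np.round(d["centre"]),round(d["conf"],2),atz(p,d["centre"],z).round())
E
```

```text
pics
{'time': np.float64(0.0), 'qpos': array([-1.256,  0.537, -0.004,  1.539,  0.003,  1.067, -0.071]), 'joint_velocities': array([ 0.   ,  0.001, -0.001,  0.   ,  0.   , -0.   , -0.   ]), 'joint_torque': array([ 0.0000e+00, -5.8342e+01,  1.0490e+00, -2.5910e+01,  1.2000e-02,
        1.0000e-02, -0.0000e+00]), 'position': array([241.355, 602.85 , 230.387]), 'eef_rot': array([-0.694,  0.695, -0.134,  0.134]), 'ft_force': array([-0.147,  0.214, -0.355]), 'wrist_torque': array([0.025, 0.006, 0.008]), 'width': np.float64(85.697)}
[[ 0.928 -0.001  0.372]
 [-0.372 -0.002  0.928]
 [ 0.    -1.    -0.002]]
scene [1269.  383. 1437.] 44.90008770935567
lightbox [322. 242.] 0.6 [527.  11.   0.]
tray [248. 212.] 0.69 [ 540. -228.    0.]
stand [347. 346.] 0.77 [769. 213.   0.]
stand [390. 272.] 0.62 [521. 221.   0.]
stand [248. 213.] 0.34 [ 543. -227.    0.]
scraper [392. 260.] 0.6 [516. 218.  62.]
scraper [393. 272.] 0.48 [548. 235.  62.]
shard0 [318. 224.] 0.74 [519.  -6.  75.]
shard0 [286. 236.] 0.69 [596. -63.  75.]
shard0 [345. 221.] 0.64 [475.  53.  75.]
shard0 [327. 245.] 0.57 [567.  48.  75
[... 261 characters left out ...]
. 333.] 0.85 [518. 598.   0.]
side [  392. -1174.  1043.] 55.83473812937777
lightbox [305. 250.] 0.77 [523.   2.   0.]
tray [319. 300.] 0.75 [ 534. -236.    0.]
stand [297. 213.] 0.75 [522. 222.   0.]
stand [362. 208.] 0.71 [774. 207.   0.]
scraper [295. 201.] 0.96 [515. 215.  62.]
shard0 [287. 228.] 0.64 [469.  41.  75.]
shard0 [308. 228.] 0.56 [539.  31.  75.]
shard0 [293. 251.] 0.48 [474. -81.  75.]
shard0 [324. 241.] 0.46 [583. -48.  75.]
shard0 [254. 261.] 0.42 [ 348. -105.   75.]
shard0 [320. 221.] 0.41 [587.  62.  75.]
flask [384. 254.] 0.59 [785. -68.   0.]
bottle [347. 398.] 0.77 [ 550. -574.    0.]
beaker [284. 167.] 0.79 [506. 571.   0.]
beaker [319. 301.] 0.23 [ 533. -240.    0.]
```

Run:
```python
import cv2
a=cv2.imread("pics/scene1.png")[130:370,200:440];b=cv2.imread("pics/side1.png")[150:350,220:420]
cv2.imwrite("pics/c1.png",cv2.resize(a,(800,800))[:600]);
import numpy as np
cv2.imwrite("pics/c1.png",np.hstack([cv2.resize(a,(400,400),interpolation=2),cv2.resize(b,(400,400),interpolation=2)]))
```

```text
(no output)
```

View pics/c1.png

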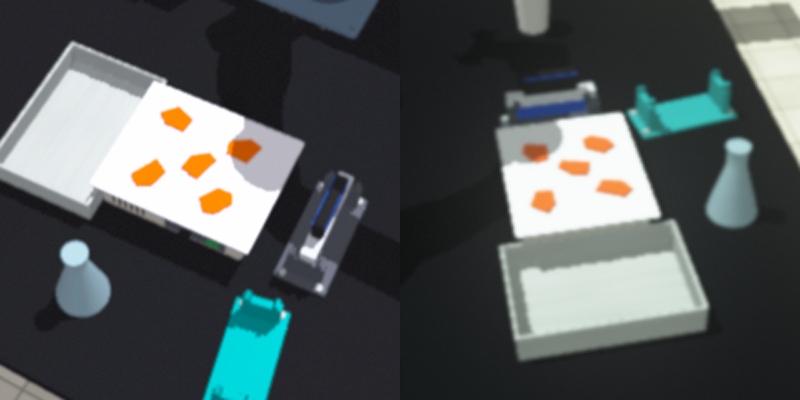

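View pics/scene1.png

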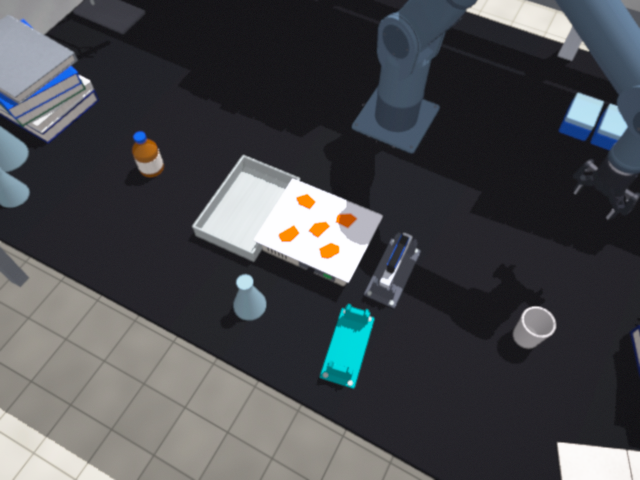

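Scene: tray at (248,212), light box (322,242) with five amber shards, and the grey stand holding the scraper at (392,268). The turquoise stand look-alike at (347,346) has nothing in it. The flask is at (250,300). So the target is the grey stand/scraper near (392,268). Next I'll move above it for a close look.

```bash
python3 -m handwheel '[[[0,-22,0,43,-12,-31,0],[0,-22,0,43,-12,-31,0],[0,-22,0,43,-12,-31,0],[0,-22,0,43,-12,-31,0],[0,-22,0,43,-12,-31,0],[0,-22,0,43,-12,-31,0],[0,-22,0,43,-12,-31,0],[0,-22,0,43,-12,-31,0],[0,-22,0,43,-12,-31,0],[0,-22,0,43,-12,-31,0],[0,-22,0,43,-12,-31,0],[0,-22,0,43,-12,-31,0]]]'
python3 - <<'E'
from h import *
o=get_obs(); print(o["time"],o["position"],rot(o["eef_rot"]).round(3).tolist(),o["qpos"].round(2))
for n in ["wrist"]:
    p=get_image(n); cv2.imwrite(f"pics/{n}1.png",p["image"]); print(n,np.round(p["position"]),p["fovy"])
    for k,z in dict(lightbox=0,tray=0,stand=0,scraper=62,shard0=75).items():
        for d in mark_of(k,p): 
            if d["conf"]>.2: print(k,np.round(d["centre"]),round(d["conf"],2),atz(p,d["centre"],z).round())
E
```

```text
time: 2.1
position: [529.3, 148.8, 353.0]
eef_rot: [-0.706, 0.708, -0.001, 0.004]
ft_force: [-0.3, -0.2, -0.2]
width: 85.5
2.1 [529.30123463 148.80160804 353.02355755] [[1.0, 0.004, 0.007], [-0.007, -0.002, 1.0], [0.005, -1.0, -0.002]] [-0.47  0.25  0.14  1.66 -0.03  1.23  1.24]
wrist [457. 149. 494.] 67.66501854304721
lightbox [216. 183.] 0.82 [527.  -1.   0.]
lightbox [199. 198.] 0.7 [549. -27.   0.]
tray [ 61. 193.] 0.69 [ 538. -227.    0.]
stand [382. 178.] 0.69 [522. 229.   0.]
stand [388. 182.] 0.65 [528. 238.   0.]
stand [361. 340.] 0.57 [778. 207.   0.]
scraper [394. 182.] 0.61 [519. 234.  62.]
shard0 [200. 198.] 0.97 [534.   1.  75.]
shard0 [239. 145.] 0.91 [473.  53.  75.]
shard0 [190.  46.] 0.81 [368.   6.  75.]
shard0 [157. 245.] 0.72 [592. -60.  75.]
shard0 [251. 234.] 0.62 [579.  59.  75.]
shard0 [132. 145.] 0.59 [471. -73.  75.]
```

View pics/wrist1.png

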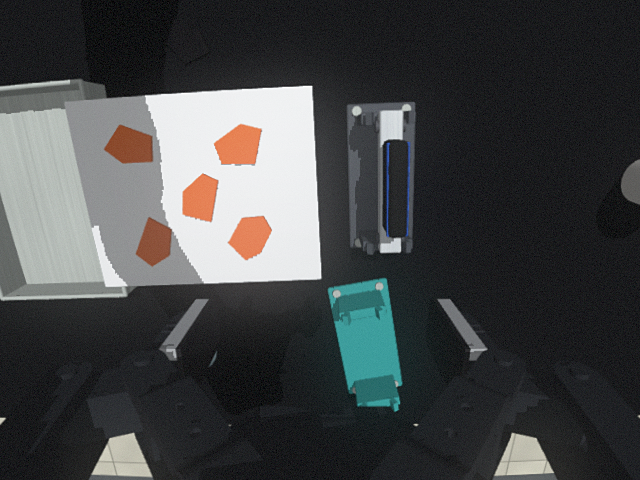

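Wrist view: the grey stand and scraper (bar ends at about (392,110) and (391,252), black grip (397,188)) are confirmed. The empty turquoise look-alike is at (365,340). The box has five shards, with the tray on the left. I'll fit the poses next.

```bash
cat > fit.py <<'E'
from h import *
p=get_image("wrist"); im=p["image"]
def line_fit(pts,z): 
    return np.array([atz(p,q,z)[:2] for q in pts])
C=line_fit([(313,86),(321,279),(104,287),(66,101)],75)
print("panel corners",C.round(1).tolist())
print(" sides",[np.linalg.norm(C[i]-C[(i+1)%4]).round(1) for i in range(4)])
ctr=C.mean(0); yv=(C[0]+C[1]-C[2]-C[3])/2; xv=C[1]-C[0]
print("centre",ctr.round(1),"yaw from y",np.arctan2(-yv[0],yv[1]).round(4),"from x",np.arctan2(xv[1],xv[0]).round(4))
B=line_fit([(381,111),(403,110),(401,252),(380,253)],82); print("bar",B.round(1).tolist(),B.mean(0).round(1), np.arctan2(*((B[2]+B[3]-B[0]-B[1])[::-1])).round(4))
G=line_fit([(387,140),(408,140),(406,238),(387,238)],126); print("grip",G.round(1).tolist(),G.mean(0).round(1))
S=line_fit([(356,111),(407,108)],4)
hsv=cv2.cvtColor(im,cv2.COLOR_BGR2HSV)
m=cv2.inRange(hsv,(0,120,60),(25,255,255)); 
n,l,st,ce=cv2.connectedComponentsWithStats(m)
yaw=np.arctan2(-yv[0],yv[1]); Rz=np.array([[np.cos(yaw),-np.sin(yaw)],[np.sin(yaw),np.cos(yaw)]])
for i in range(1,n):
    if st[i,4]>200:
        ys,xs=np.where(l==i); P=np.array([atz(p,(a,b),77)[:2] for a,b in zip(xs[::5],ys[::5])]); L=(P-ctr)@Rz
        print(ce[i].round(),"world",P.mean(0).round(),"box-frame x",L[:,0].min().round(),L[:,0].max().round(),"y",L[:,1].min().round(),L[:,1].max().round())
E
python3 fit.py
```

```text
panel corners [[405.6, 145.5], [632.2, 155.4], [646.3, -125.9], [418.8, -133.2]]
 sides [np.float64(226.8), np.float64(281.7), np.float64(227.7), np.float64(279.1)]
centre [525.7  10.4] yaw from y 0.0487 from x 0.0436
bar [[431.3, 219.7], [430.0, 243.7], [593.3, 252.3], [594.7, 226.8]] [512.3 235.6] 0.0481
grip [[461.0, 220.2], [460.7, 241.1], [562.3, 246.3], [562.5, 225.8]] [511.6 233.4]
[122. 148.] world [472. -74.] box-frame x -81.0 -39.0 y -112.0 -57.0
[231. 150.] world [474.  53.] box-frame x -72.0 -30.0 y 17.0 70.0
[192. 202.] world [534.   2.] box-frame x -20.0 35.0 y -31.0 14.0
[145. 246.] world [589. -62.] box-frame x 28.0 87.0 y -101.0 -51.0
[242. 240.] world [581.  59.] box-frame x 34.0 86.0 y 19.0 71.0
```

```bash
python3 -m handwheel '[[[0,-3.1,0,-1.9,5,8.6,0],[0,-3.1,0,-1.9,10,8.6,0],[0,-3.1,0,-1.9,15,8.6,0],[0,-3.1,0,-1.9,18,8.6,0],[0,-3.1,0,-1.9,18,8.6,0],[0,-3.1,0,-1.9,18,8.6,0]]]'
python3 - <<'E'
from h import *
o=get_obs(); print(o["time"],o["position"],rot(o["eef_rot"]).round(3).tolist())
p=get_image("wrist"); cv2.imwrite("pics/wrist2.png",p["image"])
for x in (-83,83): 
  for y in (-13,13):
    c,s=np.cos(.048),np.sin(.048); print(x,y,proj(p,[512+c*x-s*y,234.5+s*x+c*y,82]).round())
E
```

```text
time: 3.05
position: [504.8, 241.7, 169.8]
eef_rot: [-0.706, 0.708, 0.019, -0.022]
ft_force: [0.6, -0.0, 0.4]
width: 85.2
3.05 [504.80181941 241.68795495 169.81761588] [[0.998, -0.004, -0.059], [0.059, -0.002, 0.998], [-0.004, -1.0, -0.002]]
-83 -13 [[292. 124.]]
-83 13 [[335. 124.]]
83 -13 [[295. 357.]]
83 13 [[330. 358.]]
```

View pics/wrist2.png

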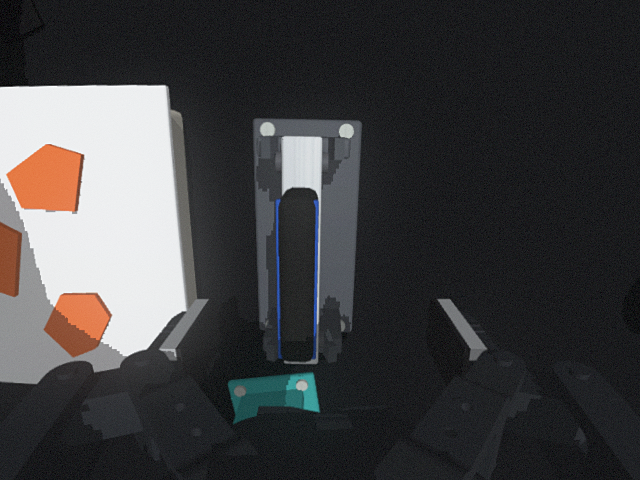

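The previous fit was taken while the arm was still settling, so I'll redo the stand and box numbers now that it is still.

Run:
```python
from h import *
p=get_image("wrist");o=get_obs(); print(o["position"],p["position"])
f=lambda pts,z:np.array([atz(p,q,z)[:2] for q in pts])
B=f([(282,137),(323,137),(319,363),(281,363)],82); print("bar",B.round(1).tolist(),B.mean(0).round(1),np.arctan2(*((B[2]+B[3]-B[0]-B[1])[::-1])).round(4))
G=f([(277,200),(319,200),(317,360),(279,360)],126); print("grip",G.round(1).tolist(),G.mean(0).round(1))
S=f([(267,130),(346,131),(342,326)],0); print("stand screws",S.round(1).tolist())
S=f([(253,121),(361,122),(352,333),(258,333)],4); print("base",S.round(1).tolist(), S.mean(0))
e=f([(168,86),(194,310)],75); print("panel edge",e.round(1).tolist(), np.arctan2(e[1,1]-e[0,1],e[1,0]-e[0,0]))
print(p["image"][:, :].shape)
s=get_image("side"); 
for k,z in dict(scraper=62,stand=0,lightbox=0).items(): print(k,[atz(s,d["centre"],z).round() for d in mark_of(k,s)[:2]])
```

```text
[507.74417968 242.08225815 173.31630237] [434.74761346 236.93139995 313.22357638]
bar [[440.1, 211.8], [438.6, 237.4], [603.4, 244.0], [605.2, 215.1]] [521.8 227.1] 0.0301
grip [[471.5, 214.8], [470.2, 237.0], [569.2, 241.3], [570.7, 218.0]] [520.4 227.8]
stand screws [[436.9, 190.1], [434.0, 256.5], [618.8, 266.8]]
base [[430.3, 179.0], [426.0, 268.1], [623.7, 276.8], [629.2, 184.4]] [527.30263385 227.07517339]
panel edge [[412.7, 138.5], [568.1, 148.4]] 0.06370165972362622
(480, 640, 3)
scraper [array([503., 210.,  62.])]
stand [array([522., 207.,   0.]), array([777., 209.,   0.])]
lightbox [array([530.,  -2.,   0.]), array([550., 101.,   0.])]
```

```bash
python3 -m handwheel '[[[0,1.1,0,1.2,0,-1.5,0],[0,1.1,0,1.2,0,-1.5,0],[0,1.1,0,1.2,2,-1.5,0],[0,1.1,0,1.2,2,-1.5,0],[0,1.1,0,1.2,2,-1.5,0],[0,1.1,0,1.2,2,-1.5,0]]]'
python3 - <<'E'
from h import *
for i in range(4):
  p=get_image("wrist");o=get_obs(); print(o["time"],o["position"].round(1),np.round(p["position"],1),rot(o["eef_rot"])[:,2].round(3),o["joint_velocities"].round(3).tolist())
cv2.imwrite("pics/wrist3.png",p["image"][100:400,200:500])
E
```

```text
time: 3.95
position: [519.6, 227.6, 152.0]
eef_rot: [0.707, -0.707, -0.014, 0.013]
ft_force: [-0.6, -0.1, 0.6]
width: 85.3
4.0 [519.6 227.7 152.1] [447.5 224.  293.2] [-0.038  0.999  0.   ] [-0.002, -0.001, 0.0, 0.001, 0.0, -0.003, -0.0]
4.05 [519.6 227.7 152.1] [447.5 224.  293.2] [-0.038  0.999  0.001] [-0.002, 0.001, 0.0, -0.0, -0.002, -0.004, 0.002]
4.1 [519.5 227.7 152. ] [447.5 224.  293.2] [-0.038  0.999  0.   ] [-0.002, 0.002, -0.001, 0.004, 0.0, -0.002, -0.001]
4.15 [519.4 227.7 151.8] [447.4 224.  293.1] [-0.038  0.999  0.   ] [0.001, 0.003, -0.002, 0.001, -0.0, -0.002, -0.001]
```

View pics/wrist3.png

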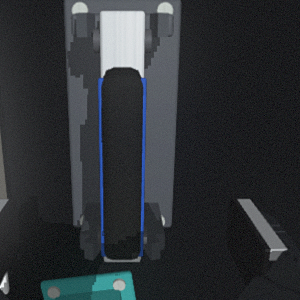

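Run:
```python
from h import *
p=get_image("wrist")
f=lambda pts,z:np.array([atz(p,q,z)[:2] for q in pts])
B=f([(300,112),(344,112),(341,361),(304,361)],82); print("bar",B.round(1).tolist(),B.mean(0).round(1),np.arctan2(*((B[2]+B[3]-B[0]-B[1])[::-1])).round(4))
G=f([(299,180),(345,180),(342,353),(302,353)],126); print("grip",G.round(1).tolist(),G.mean(0).round(1),np.arctan2(*((G[2]+G[3]-G[0]-G[1])[::-1])).round(4))
```

```text
bar [[438.0, 211.1], [437.0, 235.7], [599.4, 242.7], [600.4, 217.1]] [518.7 226.7] 0.0403
grip [[470.1, 214.0], [469.2, 235.4], [562.6, 239.1], [563.4, 217.4]] [516.3 226.4] 0.0382
```

Scraper at (518, 226.6), yaw 0.039, and the tool is aligned with it. Descending to grip.

```bash
python3 -m handwheel '[[[0,0,0,-0.1,3,-0.1,0],[0,0,0,-0.1,5,-0.1,0],[0,0,0,-0.1,6.1,-0.1,0],[0,0,0,-0.1,6.1,-0.1,0],[0,0,0,-0.1,6.1,-0.1,0],[0,0,0,-0.1,6.1,-0.1,1],[0,0,0,-0.1,6.1,-0.1,1],[0,0,0,-0.1,6.1,-0.1,1],[0,0,0,-0.1,6.1,-0.1,1],[0,0,0,-0.1,6.1,-0.1,1],[0,0,0,-0.1,6.1,-0.1,1],[0,0,0,-0.1,6.1,-0.1,1]]]'; python3 -c "
from h import *
for i in range(2):
  get_image('side');o=get_obs();print(o['time'],o['position'].round(1),o['ft_force'].round(2),o['width'],rot(o['eef_rot']).round(4).tolist())"
```

```text
time: 5.4
position: [518.4, 226.6, 90.7]
eef_rot: [0.707, -0.707, -0.014, 0.013]
ft_force: [-1.0, 0.1, 6.2]
width: 21.5
5.45 [518.4 226.6  90.7] [-1.3  -0.47  5.02] 21.107249800812077 [[0.9993, 0.0004, -0.0382], [0.0382, 0.0003, 0.9993], [0.0004, -1.0, 0.0003]]
5.5 [518.3 226.6  90.7] [-1.26 -0.5   5.97] 21.303554070563692 [[0.9993, 0.0003, -0.0382], [0.0382, 0.0002, 0.9993], [0.0003, -1.0, 0.0002]]
```

```bash
python3 -m handwheel '[[[0,0,0,0,-1,0,1],[0,0,0,0,-3,0,1],[0,0,0,0,-5.5,0,1],[0,0,0,0,-8,0,1],[0,0,0,0,-8,0,1],[0,0,0,0,-8,0,1],[0,0,0,0,-8,0,1],[0,0,0,0,-8,0,1]]]'
cat > pan.py <<'E'
from h import *
from scipy.optimize import least_squares
for i in range(2):
  p=get_image('scene');o=get_obs();print(o['time'],o['position'].round(1),o['ft_force'].round(2),o['width'].round(1))
w=get_image('wrist')
for n,q in (("scene",p),("wrist",w)):
    cv2.imwrite(f"pics/{n}4.png",q["image"])
s=p["image"]
f=lambda pts,z:np.array([atz(p,q,z)[:2] for q in pts])
C=f([(293,179),(381.8,215.2),(348.2,283),(255.8,242.8)],75); print(C.round(1).tolist(),C.mean(0).round(1),[np.linalg.norm(C[i]-C[(i+1)%4]).round() for i in range(4)])
yv=(C[1]+C[2]-C[0]-C[3]); print(np.arctan2(-yv[0],yv[1]))
E
python3 pan.py
```

```text
time: 6.3
position: [517.2, 225.9, 168.8]
eef_rot: [-0.706, 0.707, 0.013, -0.014]
ft_force: [-0.2, -0.5, -3.9]
width: 21.0Traceback (most recent call last):
  File "pan.py", line 4, in <module>
    p=get_image('scene');o=get_obs();print(o['time'],o['position'].round(1),o['ft_force'].round(2),o['width'].round(1))
                                                                                                   ^^^^^^^^^^^^^^^^
AttributeError: 'float' object has no attribute 'round'
```

```bash
sed -i "s/o\['width'\].round(1)/o['width']/" pan.py; python3 pan.py
```

```text
6.4 [517.6 226.1 169.2] [-0.12  0.22 -4.41] 21.36270840763221
6.45 [517.7 226.2 169.5] [-0.06  0.21 -4.03] 21.084724613139063
[[419.8, -142.6], [409.2, 135.6], [640.9, 148.0], [653.0, -125.6]] [530.7   3.8] [np.float64(278.0), np.float64(232.0), np.float64(274.0), np.float64(234.0)]
0.041112028605961734
```

View pics/wrist4.png

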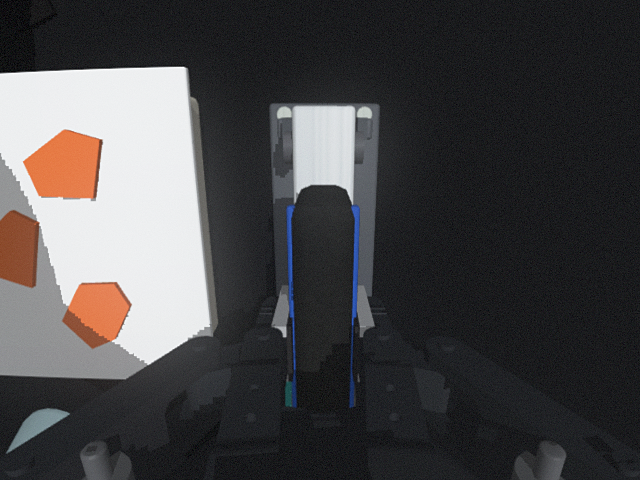

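Scraper held and lifted (wrist view: grip at (325,290), panel edge around (200,200), shards to its left). Moving to the stroke start behind the shards.

```bash
python3 -m handwheel '[[[0,0,0,1,0,-3,1],[0,0,0,2.2,0,-6,1],[0,0,0,3.3,0,-9,1],[0,0,0,4.4,0,-12.4,1],[0,0,0,4.4,0,-12.4,1],[0,0,0,4.4,1.5,-12.4,1],[0,0,0,4.4,1.9,-12.4,1],[0,0,0,4.4,1.9,-12.4,1],[0,0,0,4.4,1.9,-12.4,1],[0,0,0,4.4,1.9,-12.4,1]]]'
cat > f.py <<'E'
from h import *
F=[]
for i in range(3):
  p=get_image('side');o=get_obs();F.append(o['ft_force'])
m=np.mean(F,0); print(round(o['time'],2),o['position'].round(1),m.round(2),round(o['width'],1)); 
import sys; sys.exit(int(m[2]>-2.6))
E
python3 f.py
```

```text
time: 7.5
position: [567.2, 104.6, 151.8]
eef_rot: [0.707, -0.707, -0.014, 0.013]
ft_force: [0.5, 0.3, -3.5]
width: 21.3
7.65 [567.1 104.4 151.7] [ 0.23  0.41 -3.8 ] 21.3
```

```bash
python3 -m handwheel '[[[0,0,0,0,0.2,0,1],[0,0,0,0,0.4,0,1],[0,0,0,0,0.4,0,1],[0,0,0,0,0.4,0,1]]]' >/dev/null; python3 f.py && 
python3 -m handwheel '[[[0,0,0,0,0.2,0,1],[0,0,0,0,0.2,0,1],[0,0,0,0,0.2,0,1]]]' >/dev/null && python3 f.py && 
python3 -m handwheel '[[[0,0,0,0,0.2,0,1],[0,0,0,0,0.2,0,1],[0,0,0,0,0.2,0,1]]]' >/dev/null && python3 f.py && 
python3 -m handwheel '[[[0,0,0,0,0.2,0,1],[0,0,0,0,0.2,0,1],[0,0,0,0,0.2,0,1]]]' >/dev/null && python3 f.py && 
python3 -m handwheel '[[[0,0,0,0,0.2,0,1],[0,0,0,0,0.2,0,1],[0,0,0,0,0.2,0,1]]]' >/dev/null && python3 f.py && 
python3 -m handwheel '[[[0,0,0,0,0.2,0,1],[0,0,0,0,0.2,0,1],[0,0,0,0,0.2,0,1]]]' >/dev/null && python3 f.py && 
python3 -m handwheel '[[[0,0,0,0,0.2,0,1],[0,0,0,0,0.2,0,1],[0,0,0,0,0.2,0,1]]]' >/dev/null && python3 f.py
```

```text
8.2 [566.9 104.2 147.3] [-0.02 -0.74 -4.39] 21.4
8.65 [566.9 104.2 145.3] [-0.2   0.29 -3.85] 21.1
9.1 [566.9 104.2 143.4] [ 0.49  0.44 -4.44] 21.5
9.55 [566.9 104.2 141.3] [ 0.43  0.64 -3.61] 21.4
10.0 [566.9 104.2 139.3] [ 0.19  0.18 -4.18] 21.4
10.45 [567.2 104.3 137.6] [-0.43 -0.1  -1.04] 20.9
```

```bash
python3 -m handwheel '[[[0,0,0,0,0.04,0,1],[0,0,0,0,0.04,0,1],[0,0,0,0,0.04,0,1]]]' >/dev/null; python3 f.py;  python3 -m handwheel '[[[0,0,0,0,0,-1,1],[0,0,0,0,0,-2,1],[0,0,0,0,0,-3,1],[0,0,0,0,0,-4,1],[0,0,0,0,0,-5,1],[0,0,0,0,0,-6,1],[0,0,0,0,0,-6,1]]]'; python3 f.py
```

```text
10.9 [567.1 104.3 137. ] [0.37 0.34 0.46] 21.6
time: 11.6
position: [569.2, 41.2, 136.9]
eef_rot: [-0.706, 0.708, 0.012, -0.013]
ft_force: [-0.1, -2.7, 1.5]
width: 21.2
11.75 [569.2  41.9 136.8] [ 0.71 -3.88  0.91] 21.4
```

```bash
python3 -m handwheel '[[[0,0,0,0,0,-1,1],[0,0,0,0,0,-2,1],[0,0,0,0,0,-3,1],[0,0,0,0,0,-4,1],[0,0,0,0,0,-5,1],[0,0,0,0,0,-6,1],[0,0,0,0,0,-7,1],[0,0,0,0,0,-8,1],[0,0,0,0,0,-9,1],[0,0,0,0,0,-10,1],[0,0,0,0,0,-10,1]]]'; python3 f.py; python3 -c "
from h import *
p=get_image('scene');cv2.imwrite('pics/s5.png',cv2.resize(p['image'][130:330,190:430],None,fx=3,fy=3,interpolation=2))"
```

```text
time: 12.85
position: [572.9, -58.6, 136.9]
eef_rot: [-0.706, 0.708, 0.013, -0.013]
ft_force: [-0.1, -2.5, 1.6]
width: 21.3
13.0 [572.9 -58.  136.9] [-0.12 -3.41  0.57] 21.2
```

View pics/s5.png

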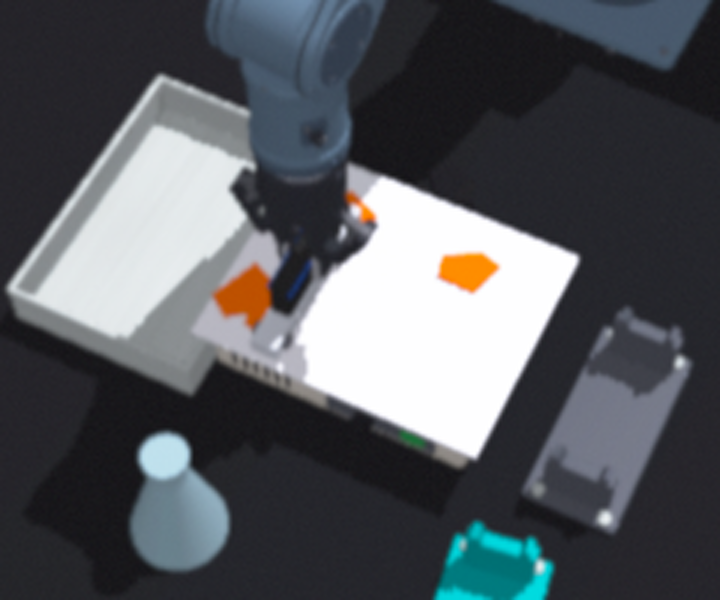

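Blade down, pushing three shards ahead (dark orange at (245,295)); the two left for the second stroke are at (470,270) and (360,208). Continuing to the tray edge.

```bash
python3 -m handwheel '[[[0,0,0,0,0,-1,1],[0,0,0,0,0,-2,1],[0,0,0,0,0,-3,1],[0,0,0,0,0,-4,1],[0,0,0,0,0,-5,1],[0,0,0,0,0,-6,1],[0,0,0,0,0,-7,1],[0,0,0,0,0,-7.6,1],[0,0,0,0,0,-8,1],[0,0,0,0,0,-8,1],[0,0,0,0,0,-8,1]]]'; python3 f.py; python3 -c "
from h import *
p=get_image('side');cv2.imwrite('pics/s6.png',cv2.resize(p['image'][180:340,220:420],None,fx=3.5,fy=3.5,interpolation=2))"
```

```text
time: 14.15
position: [575.9, -136.7, 136.9]
eef_rot: [-0.706, 0.708, 0.013, -0.013]
ft_force: [-0.2, -0.8, 1.6]
width: 21.5
14.3 [ 575.9 -136.7  137. ] [ 0.09 -1.45  1.1 ] 21.5
```

View pics/s6.png

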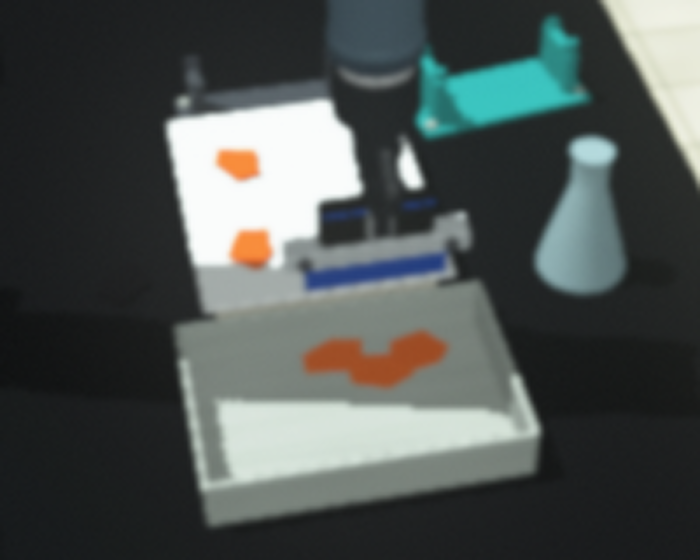

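Three shards are in the tray (row at (375,358)) and two remain on the panel at (238,163) and (250,247). Raising the blade, going back over them and setting down behind for the second stroke.

```bash
python3 -m handwheel '[[[0,0,0,0,-1.5,0,1],[0,0,0,0,-3,0,1],[0,0,0,-1,-3,3,1],[0,0,0,-2.5,-3,7,1],[0,0,0,-4,-3,11,1],[0,0,0,-5.5,-3,15,1],[0,0,0,-7,-3,19,1],[0,0,0,-8.5,-3,22,1],[0,0,0,-9,-3,24,1],[0,0,0,-9,-3,24,1],[0,0,0,-9,-3,24,1],[0,0,0,-9,-3,24,1]]]';python3 -m handwheel '[[[0,0,0,0,1.5,0,1],[0,0,0,0,2.3,0,1],[0,0,0,0,2.8,0,1],[0,0,0,0,2.8,0,1],[0,0,0,0,2.8,0,1],[0,0,0,0,2.8,0,1]]]'; python3 f.py
```

```text
time: 15.55
position: [477.5, 99.8, 167.5]
eef_rot: [-0.707, 0.707, 0.013, -0.013]
ft_force: [-0.1, -0.1, -4.8]
width: 21.3
time: 16.15
position: [477.2, 100.8, 139.2]
eef_rot: [0.707, -0.707, -0.014, 0.013]
ft_force: [-0.7, -0.6, -3.3]
width: 21.4
16.3 [477.1 100.9 139.2] [-0.09  0.05 -4.06] 21.3
```

```bash
python3 -m handwheel '[[[0,0,0,0,0.15,0,1],[0,0,0,0,0.21,0,1],[0,0,0,0,0.21,0,1],[0,0,0,0,0.21,0,1]]]' >/dev/null; python3 f.py;  python3 -m handwheel '[[[0,0,0,0,0,-1,1],[0,0,0,0,0,-2,1],[0,0,0,0,0,-3,1],[0,0,0,0,0,-4,1],[0,0,0,0,0,-5,1],[0,0,0,0,0,-6,1],[0,0,0,0,0,-6,1]]]'; python3 f.py
```

```text
16.85 [477.2 100.9 137. ] [-0.34  0.63  1.12] 21.2
time: 17.55
position: [479.2, 38.3, 136.8]
eef_rot: [-0.706, 0.708, 0.013, -0.013]
ft_force: [0.6, -3.5, 1.1]
width: 21.6
17.7 [479.2  38.8 136.7] [ 0.58 -4.32  1.97] 21.4
```

```bash
python3 -m handwheel '[[[0,0,0,0,0,-1,1],[0,0,0,0,0,-2,1],[0,0,0,0,0,-3,1],[0,0,0,0,0,-4,1],[0,0,0,0,0,-5,1],[0,0,0,0,0,-6,1],[0,0,0,0,0,-7,1],[0,0,0,0,0,-8,1],[0,0,0,0,0,-9,1],[0,0,0,0,0,-10,1],[0,0,0,0,0,-10,1]]]'; python3 f.py; python3 -m handwheel '[[[0,0,0,0,0,-1,1],[0,0,0,0,0,-2,1],[0,0,0,0,0,-3,1],[0,0,0,0,0,-4,1],[0,0,0,0,0,-5,1],[0,0,0,0,0,-6,1],[0,0,0,0,0,-7,1],[0,0,0,0,0,-7.6,1],[0,0,0,0,0,-8.1,1],[0,0,0,0,0,-8.1,1],[0,0,0,0,0,-8.1,1]]]'; python3 f.py; python3 -c "
from h import *
p=get_image('side');cv2.imwrite('pics/s7.png',cv2.resize(p['image'][180:340,220:420],None,fx=3.5,fy=3.5,interpolation=2))"
```

```text
time: 18.8
position: [482.9, -61.6, 136.8]
eef_rot: [-0.706, 0.708, 0.013, -0.013]
ft_force: [-0.0, -2.4, 1.6]
width: 21.4
18.95 [483.  -61.1 136.8] [ 0.44 -3.98  1.81] 21.4
time: 20.05
position: [486.0, -141.1, 136.8]
eef_rot: [-0.706, 0.707, 0.013, -0.013]
ft_force: [-0.6, -1.0, 1.5]
width: 21.2
20.2 [ 486.  -141.1  136.9] [-0.21 -1.9   1.76] 21.4
```

View pics/s7.png

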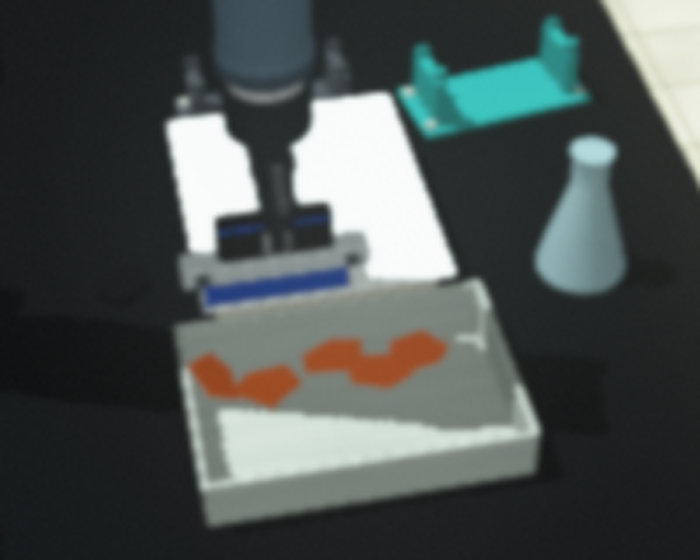

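All five shards lie in the tray (row at y≈340–385 in the crop). The panel is clear. Returning above the stand.

```bash
python3 -m handwheel '[[[0,0,0,0,-1.5,0,1],[0,0,0,0,-3.5,0,1],[0,0,0,0.5,-3.5,3.5,1],[0,0,0,1,-3.5,7,1],[0,0,0,1.5,-3.5,11,1],[0,0,0,2,-3.5,15,1],[0,0,0,2.5,-3.5,19,1],[0,0,0,3,-3.5,23,1],[0,0,0,3.5,-3.5,27,1],[0,0,0,4,-3.5,31,1],[0,0,0,4.6,-3.5,34,1],[0,0,0,4.6,-3.5,36.6,1]]]'; python3 -m handwheel '[[[0,0,0,0,0,0,1],[0,0,0,0,0,0,1],[0,0,0,0,0,0,1],[0,0,0,0,0,0,1]]]';python3 - <<'E'
from h import *
p=get_image("wrist");cv2.imwrite("pics/w8.png",p["image"]);s=get_image("scene");cv2.imwrite('pics/s8.png',cv2.resize(s['image'][130:330,190:430],None,fx=3,fy=3,interpolation=2))
o=get_obs();print(o["time"],o["position"].round(1),rot(o["eef_rot"]).round(4).tolist())
for d in boxes_of("shard0",s): print(d["centre"],d["conf"],atz(s,d["centre"],8).round())
f=lambda M:0
hsv=cv2.cvtColor(s["image"],cv2.COLOR_BGR2HSV);m=cv2.inRange(hsv,(0,120,60),(25,255,255));n,l,st,ce=cv2.connectedComponentsWithStats(m)
for i in range(1,n):
  if st[i,4]>15:print(ce[i].round(),st[i,4],atz(s,ce[i],8).round())
E
```

```text
time: 21.45
position: [517.5, 229.7, 170.9]
eef_rot: [-0.707, 0.707, 0.014, -0.015]
ft_force: [-0.7, 0.2, -4.1]
width: 21.3
time: 21.85
position: [518.1, 226.0, 171.5]
eef_rot: [-0.707, 0.707, 0.013, -0.013]
ft_force: [-0.7, 0.5, -3.4]
width: 21.1
21.95 [518.2 226.4 171.7] [[0.9993, -0.0001, -0.0367], [0.0367, -0.0004, 0.9993], [-0.0002, -1.0, -0.0004]]
[248.7, 230.8] 0.73 [ 599. -189.    8.]
[340.9, 191.9] 0.64 [351. -19.   8.]
[272.4, 195.4] 0.6 [ 460. -192.    8.]
[282.0, 186.4] 0.55 [ 418. -184.    8.]
[266.5, 215.1] 0.4 [ 528. -172.    8.]
[145. 151.] 446 [ 505. -623.    8.]
[154. 173.] 69 [ 563. -548.    8.]
[277. 193.] 257 [ 446. -186.    8.]
[255. 228.] 291 [ 582. -178.    8.]
```

View pics/w8.png

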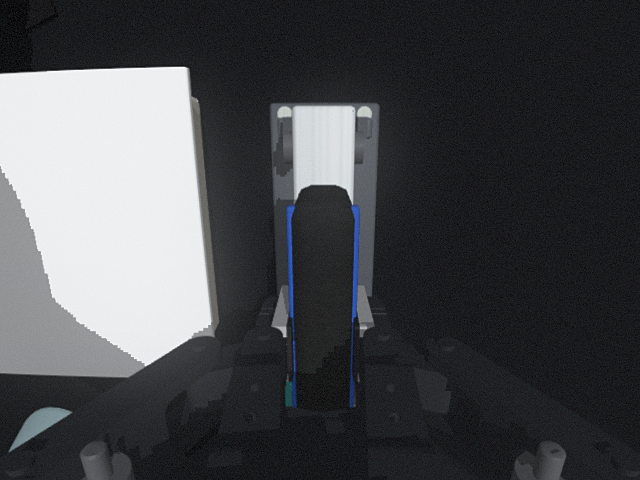

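View pics/s8.png

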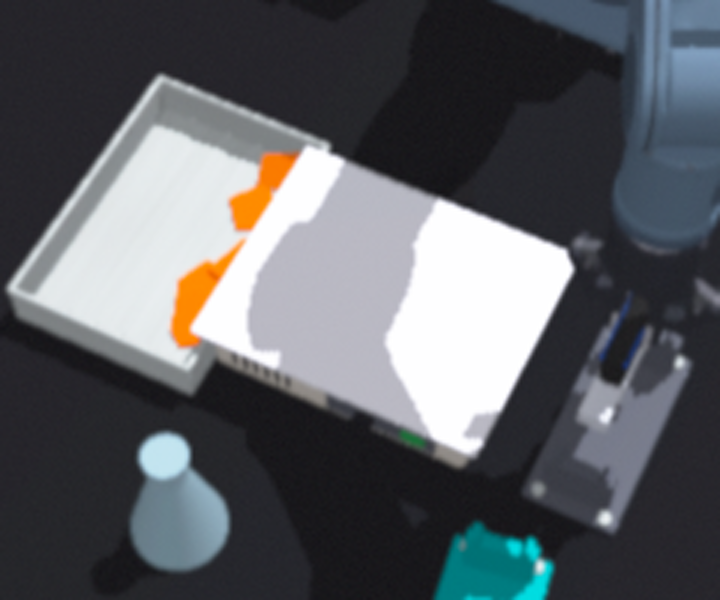

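The wrist view matches the one at lift-off, so the scraper is over its seat. Lowering.

```bash
python3 -m handwheel '[[[0,0,0,0,2,0,1],[0,0,0,0,4,0,1],[0,0,0,0,5.5,0,1],[0,0,0,0,6.3,0,1],[0,0,0,0,6.8,0,1],[0,0,0,0,6.8,0,1],[0,0,0,0,6.8,0,1],[0,0,0,0,6.8,0,1]]]';python3 f.py; python3 -c "
from h import *
s=get_image('side');q=[(280.6,287),(268/3.5+220,385/3.5+180)]
print([(atz(s,a,z)-[541,-225,0]).round() for a in q for z in (6,25)]); o=get_obs();print(o['position'])"
```

```text
time: 22.8
position: [518.7, 227.7, 104.5]
eef_rot: [0.707, -0.707, -0.014, 0.013]
ft_force: [-0.9, 0.2, -3.4]
width: 21.5
22.95 [518.5 227.6 104.3] [ 0.59  0.19 -3.91] 21.2
[array([-120.,   59.,    6.]), array([-120.,   41.,   25.]), array([-71.,  37.,   6.]), array([-73.,  19.,  25.])]
[518.37352859 227.56959789 104.18389404]
```

```bash
python3 -m handwheel '[[[0,0,0,0,0.3,-0.1,1],[0,0,0,0,0.6,-0.1,1],[0,0,0,0,0.9,-0.1,1],[0,0,0,0,1.15,-0.1,1],[0,0,0,0,1.3,-0.1,1],[0,0,0,0,1.35,-0.1,1],[0,0,0,0,1.35,-0.1,1],[0,0,0,0,1.35,-0.1,1]]]';python3 f.py
```

```text
time: 23.8
position: [518.0, 226.4, 90.7]
eef_rot: [-0.707, 0.707, 0.013, -0.014]
ft_force: [-4.7, -1.1, 5.5]
width: 21.3
23.95 [518.  226.4  90.7] [-4.65 -1.42  5.28] 21.1
```

```bash
python3 -m handwheel '[[[0,0,0,0,0,0,0.5],[0,0,0,0,0,0,0],[0,0,0,0,0,0,0],[0,0,0,0,0,0,0],[0,0,0,0,0,0,0],[0,0,0,0,-2,0,0],[0,0,0,0,-5,0,0],[0,0,0,0,-8,0,0],[0,0,0,0,-8,0,0],[0,0,0,0,-8,0,0],[0,0,0,0,-8,0,0]]]'
python3 - <<'E'
from h import *
get_image("side");p=get_image("wrist");cv2.imwrite("pics/w9.png",p["image"]);s=get_image("side")
print(get_obs()["position"])
for d in boxes_of("shard0",s): print(d["centre"],d["conf"],atz(s,d["centre"],8).round())
b=cv2.imread("pics/side1.png")[150:350,220:420]
cv2.imwrite("pics/s9.png",np.hstack([cv2.resize(p["image"][60:420,140:500],(400,400)),cv2.resize(s["image"][180:340,240:400],(400,400),interpolation=2)]))
for k in ("flask","bottle","beaker","scraper"): print(k,[atz(s,d["centre"],62*(k=="scraper")).round() for d in mark_of(k,s)[:1]])
E
```

```text
time: 25.05
position: [517.5, 226.1, 169.4]
eef_rot: [-0.707, 0.707, 0.013, -0.014]
ft_force: [0.9, -0.1, -0.1]
width: 85.5
[517.54486426 226.15904549 169.25913426]
[253.6, 261.0] 0.65 [343. -31.   8.]
[338.3, 280.3] 0.64 [ 607. -170.    8.]
flask [array([785., -79.,   0.])]
bottle [array([ 549., -576.,    0.])]
beaker [array([509., 604.,   0.])]
scraper [array([510., 220.,  62.])]
```

View pics/s9.png

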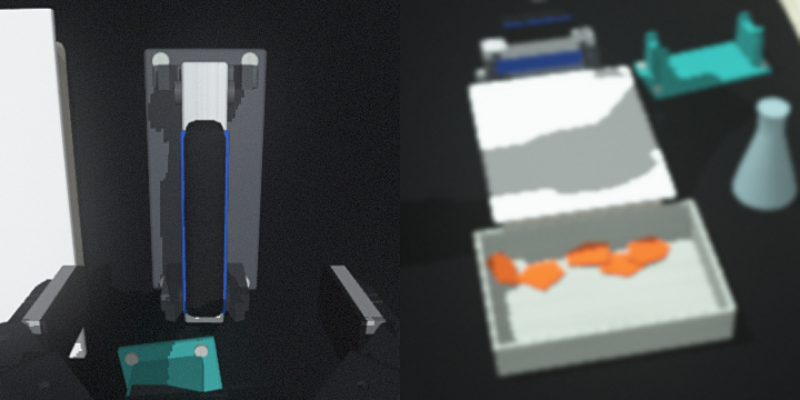

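The scraper is seated between the cheeks as it was at the start. All five shards are inside the tray walls, with the leftmost close to the wall at about x = -118 mm (limit 136). Handing in.

```bash
python3 -c "
from station import *
print(hand_in())"
```

```text
the job is handed in; nothing more can be done
None
```

I wiped all five shards into the tray and set the scraper back in its stand, then handed in at about 25 s of the 67 s allowed. `hand_in()` gave no verdict.

- **Wiping:** The first stroke cleared three shards and the second cleared the other two. The blade bore at about 4.5 to 6 N, which by the stated stiffness presses the panel in by roughly 1.2 to 1.5 mm. Both strokes started behind the shards and kept the blade down to the tray's edge.
- **Scraper:** I released it at the same tool pose it was picked up from, within about 0.5 mm. The last wrist picture shows it seated between the cheeks.
- **Shards:** The last side picture shows all five inside the tray. The leftmost sits close to the wall, at about x = -118 mm against the 136 mm limit, and may be leaning slightly.
- **Glassware:** I saw no change to the flask, bottle or beaker in the pictures I viewed. The network's last position for the beaker was 33 mm off its first one in the same view, and the flask's was 11 mm off. The arm never went near the beaker, so I took this as network error and did not check it further.
- **Detection misses:** My first fit of the box and stand was about 1 cm off because the arm was still settling, and I redid it before the grasp. In the final side picture the network found only one of the five shards, so their count rests on the pictures themselves.

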